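Refit the slatted grid in the slanted bread-roll bin

ROBOT

A 6-joint arm with a two-finger parallel gripper is mounted at the origin on the work surface. World frame = base frame: x ahead of the robot, y to its left, z up, the work surface at z = 0. Lengths are in m, angles in rad, forces in N, time in s.
With the tool pointing down it reaches from about 0.35 to 0.775 m from the base axis. Payload 7.3 kg.
Tool frame: the origin (TCP) lies at the very end of the fingers, on their centre line; the grasp point (between the pads) lies 19 mm behind it; z points along the fingers, x is the direction in which the jaws open and shut, and the axes are right-handed (so a half turn about z gives the same grasp; the last joint's range is limited). The gripper opens to 92 mm and grips with 3 to 60 N. Pads are 19 mm wide; open, the fingers measure 130 mm over their backs; the gripper's body (75 mm by 190 mm) begins 47 mm behind the grasp point.
Start: joints at [-1.412, 0.342, 1.524, -0, 1.275, -0.146], TCP at [0.158, -0.501, 0.227] pointing down, gripper open.
Joint ranges: [-2.53, 2.53], [-0.77, 2.02], [0.04, 2.7], [-1, 4.14], [0.28, 2.66], [-3.11, 3.11]. Speed limits (rad/s): [2.57, 2.57, 3.14, 3.14, 3.14, 3.14].

INTERFACE

Orientations are given as [roll, pitch, yaw] about the fixed x, y, z axes, in that order (R = Rz(yaw) Ry(pitch) Rx(roll)).
In Python, from cell import robot, read_camera, nets gives the robot as it stands. The module is installed in compiled form; this text tells all that it offers.
- The arm moves only by the tool carry_out, never from a script. Its arguments are lists of equal length, an entry for each row: "translation": the shift along the tool's x, y, z in m, a list of three; "turn": the turn, a rotation vector about the tool's x, y, z in rad, a list of three; "gripper": the gripper's target within -1 to 1 (shut at 1, half-way at 0, fully open at -1). A call has 1 to 10 rows; each row shifts and turns the commanded pose from where the row before left it, along the tool's axes as they then stand; what a row does not reach is not made up. A row lasts 1/10 s, in which the tool goes at most 50 mm and 8.59 degrees, less where a joint would pass 70% of its speed; a pose out of reach is approached as far as the arm can. A call with a gripper value outside its range is refused whole. The fingers move at their own pace and stop on an object; "squeeze" is the grip in N (left out, the last holds). Time passes only in rows, so rows that do not move let the fingers close. It gives the time, the measured TCP pose, the force and the opening at its end, in the units of the state.
- robot.observe(): the state, without advancing time (a new reading comes with each control period).
- read_camera(name): name is "scene" or "top" or "wrist"; returns a dict with "img" (384x512x3 uint8, red, green, blue), "fx", "fy", "cx", "cy" (pixels), "world_from_camera" (4x4, takes a point from camera to world coordinates). Camera axes: x right, y down, z forward; pixel columns grow to the right and rows downward; lengths in m; the calibration is good to about 2 mm. A picture is of the moment at which its call begins. There is no depth.
- robot.hand_in(): hands the job in, once; it reports no verdict.
Trained networks look in a picture, given as the dict that the camera call returned (one of the last four; its "shot" number tells which), for a name from the list of things; names that differ only in an ending like _2 or _b are one class to them, and where a whole thing is asked for, a point or a joint stands for the part that bears it (a point fixed in the world has none). Each returns a list of dicts, best first, with "score" (0 to 1); they miss things now and then, are a little off and sometimes report something else, mostly with a low value. They report only what shows in the picture. A call takes as long as a camera call.
- nets.regions_of(picture, name): "region" (384x512 bool, what is visible of it) and "pixel" ([column, row] in pixels, amid what is visible of it).
- nets.tip_of(picture, name): "pixel" ([column, row] in pixels: a listed point, or the origin of a listed thing).
The state is a dict: "time": time; "qpos": joint angles; "qvel": joint speeds; "joint_efforts": joint torques, N m; "tool_pos": TCP position; "tool_rot": TCP orientation; "contact_force": force on the tool from outside, world axes, zero at the start; "torque": the same for the moment, N m; "opening": finger opening in m.
Only numpy, scipy, OpenCV 4.12 (cv2) and the standard library are available. Lean on these libraries where they do the work, as an engineer would, in place of code of your own. Each camera call takes 0.05 s, during which the arm holds its last target. There are 200 camera calls.

TASK

Put the wooden slatted grid back into the empty slanted roll bin, slats up: hook one of its 150 mm edges under the steel lip at the low front of the bin, then swing the other end down inside the back board until the grid lies flat on the side ledges. Keep hold of it all the way down rather than letting it drop, then let go and draw back, and leave everything else on the counter where it is.

Things in the scene. Friction and masses are not known exactly. Their poses are not given: they have to be found in the camera images.
- grid: Loose pale beech grid, about 0.25 kg, flat on the counter, slats up: 200 mm long (its x), 150 wide (y), 24 high. Origin: centre of its underside; z out of the slatted side. Two runners along x, 160 long, 16 wide, 12 high, at y = +-67 mm, stop 20 mm short of both ends; on them lie five slats across the whole width. Both ends are alike: either may go under the lip.
- grid_grip (a point): Centre of the grid's middle slat, 18 mm above the underside: where to grasp it, a finger in the gap on either side. All slats run along the grid's y, are 16 mm wide (x) and 12 thick (12 to 24 mm above the underside), centred at x = -92, -46, 0, 46, 92 mm: 30 mm gaps, open right through.
- grid_end_a (a point): Middle of the grid's end edge at its x = -100 mm, 18 mm above the underside (mid-thickness of the end slat).
- grid_end_b (a point): Middle of the grid's end edge at its x = +100 mm, 18 mm above the underside (mid-thickness of the end slat).
- bin: Fixed stand of the empty slanted roll bin (black steel feet and posts, brown wooden cheeks, steel front with a blank black card), 240 mm deep, 190 wide, 185 high at the back. Origin: centre of its footprint on the counter; its low front looks along its -x, the high back is at +x.
- bin_seat: Sloping inside of the empty bin. Origin: inner face of the steel front, mid-width, in the plane of the ledges that carry the grid, 50 mm above the counter. x up the slope to the back (25 degrees), y across, z square to the slope. Room: x 0 (front) to 206 mm (back board), y +-80 mm (cheeks, 15 thick, tops at z = 40). Ledges 16 wide along the cheeks, tops at z = 0; crumb pan at z = -30.
- bin_lip (a point): Middle of the free edge of the steel lip, on its underside: x = 16, z = 29 mm in bin_seat's frame. The lip runs across the whole front, covering x = 0 to 16 mm, 4 mm thick (top at z = 33).
- bin_back (a point): Middle of the back board's top edge, inner side: x = 206, z = 45 mm in bin_seat's frame; board 12 mm thick. Lip and back board leave only 190 mm for the 200 mm grid: it goes in with one end under the lip while the other is 10 to 20 degrees above the slope.
- bin_home (a point): Where the grid's origin comes to lie: x = 103, y = 0, z = 0 in bin_seat's frame (about 3 mm free play along x, 5 mm across), grid z along bin_seat's z, grid x along bin_seat's x or opposite.
- jam_jar: Bystander: amber jam jar with brass lid, 68 mm across, 95 mm high; origin at the centre of its base.
- loaf: Bystander: brown loaf 230 mm long, 115 mm wide, about 105 mm high, on a fixed wooden board 18 mm thick; origin at the centre of its underside.
- tongs: Bystander: steel pastry tongs with black tips, about 240 mm long and 85 mm wide, 18 mm high, lying flat; origin at their middle, on the counter.
- sugar_bowl: Bystander: white bowl 100 mm across, 55 mm high; origin at the centre of its base.
- card_stand: Bystander: blank black card 95 mm wide, 77 mm high, on a wooden foot 45 x 85 mm; origin at the centre of its base.

How it is judged:
By the outcome, as a careful person would: the job done as asked, in the order asked, and still so for the second after the job is handed in, with the robot touching nothing.
It also fails if it takes over 51 s, if anything falls off the work surface, if the arm or the gripper's body presses on something with over 40 N, if the wrist force passes 120 N, or if a joint passes its speed limit or range.

## Working session

There is one attempt and no reset: what is moved stays moved. The work goes in short steps, Python scripts to look and compute and a tool call to move; the robot and the scene stay as the last step left them, time stands still between calls to the robot, and variables do not carry over. Pictures are saved under pics/ and viewed, about 8 in all and at most 12, crops included, and the job is handed in when it is done.

Besides the shell and the picture viewer there is one more tool, called after "Emit:" as name(argument=value, ...), one argument or row to a line, values as JSON. carry_out: Moves the arm, as the interface text tells. Its arguments: {"type":"object","properties":{"translation":{"type":"array","items":{"type":"array","items":{"type":"number"}}},"turn":{"type":"array","items":{"type":"array","items":{"type":"number"}}},"gripper":{"type":"array","items":{"type":"number"}},"squeeze":{"type":"number"}},"required":["translation","turn","gripper"]}

```bash
mkdir -p pics
cat > h.py <<'E'
import numpy as np, cv2
from cell import robot, read_camera, nets
from scipy.spatial.transform import Rotation as R
def ray(p,px):
    T=np.array(p["world_from_camera"]); d=np.array([(px[0]-p["cx"])/p["fx"],(px[1]-p["cy"])/p["fy"],1.])
    return T[:3,3],T[:3,:3]@d
def atz(p,px,z):
    o,d=ray(p,px); return o+d*(z-o[2])/d[2]
def tri(rs):
    A=np.zeros((3,3));b=np.zeros(3)
    for o,d in rs:
        d=d/np.linalg.norm(d);M=np.eye(3)-np.outer(d,d);A+=M;b+=M@o
    return np.linalg.solve(A,b)
def proj(p,X):
    T=np.linalg.inv(np.array(p["world_from_camera"]));c=T[:3,:3]@np.array(X)+T[:3,3]
    return np.array([p["fx"]*c[0]/c[2]+p["cx"],p["fy"]*c[1]/c[2]+p["cy"]])
def save(p,n): cv2.imwrite("pics/"+n,p["img"][:,:,::-1])
E
python3 - <<'E'
from h import *
np.set_printoptions(precision=3,suppress=True)
P={c:read_camera(c) for c in("scene","top")}
for c in P: save(P[c],c+"1.png"); print(c,np.array(P[c]["world_from_camera"])[:3,3])
im=np.hstack([P["scene"]["img"],P["top"]["img"]]); 
for n in["grid_grip","grid_end_a","bin","bin_seat","bin_lip","bin_back","bin_home","jam_jar","loaf","tongs","sugar_bowl","card_stand"]:
    for c in P:
        print(n,c,[(np.round(r["pixel"],1),round(r["score"],2)) for r in nets.tip_of(P[c],n)[:3]])
print(robot.observe())
E
```

```text
scene [ 1.336 -0.314  1.014]
top [0.292 0.065 1.495]
grid_grip scene [(array([261.3, 213.5]), 0.9)]
grid_grip top [(array([242.4, 200.7]), 0.61), (array([188., 140.]), 0.24)]
grid_end_a scene [(array([280.3, 227.6]), 0.95), (array([244.3, 200.3]), 0.89)]
grid_end_a top [(array([251. , 227.2]), 0.96), (array([229.3, 173.8]), 0.56)]
bin scene [(array([161. , 271.6]), 0.91)]
bin top [(array([357.3, 180.4]), 0.55), (array([346.7, 147.3]), 0.3)]
bin_seat scene [(array([179.4, 276.9]), 0.55)]
bin_seat top [(array([342.8, 154.9]), 0.82)]
bin_lip scene [(array([178., 271.]), 0.85)]
bin_lip top [(array([347.2, 146.2]), 0.86)]
bin_back scene [(array([134.9, 223.3]), 0.57)]
bin_back top [(array([381.8, 191. ]), 0.78)]
bin_home scene [(array([158.8, 251.2]), 0.73)]
bin_home top [(array([361.9, 174. ]), 0.79)]
jam_jar scene [(array([271.3, 270.6]), 0.7)]
jam_jar top [(array([265.6, 134.5]), 0.63)]
loaf scene [(array([357.9, 192.6]), 0.88), (array([161.1, 273. ]), 0.74)]
loaf top []
tongs scene [(array([125.1, 225.2]), 0.64)]
tongs top [(array([363.4, 173.9]), 0.66), (array([381.3, 258.3]), 0.64), (array([265. , 134.6]), 0.24)]
sugar_bowl scene [(array([161.4, 271.4]), 0.72), (array([313. , 171.3]), 0.62)]
sugar_bowl top [(array([150.2, 237.2]), 0.61)]
card_stand scene [(array([332.7, 244.9]), 0.45), (array([163.5, 273.1]), 0.24)]
card_stand top [(array([191.6, 139.4]), 0.75)]
{'time': 1.3, 'qpos': array([-1.412,  0.342,  1.524,  0.   ,  1.275, -0.146]), 'qvel': array([ 0.001,  0.   ,  0.   ,  0.   ,  0.001, -0.001]), 'joint_efforts': array([ -0.001, -43.113, -24.447,   0.072,   0.048,  -0.   ]), 'tool_pos': array([ 0.158, -0.501,  0.227]), 'tool_rot': array([-3.142,  0.   , -1.266]), 'contact_force': array([ 0.504, -0.643,  0.549]), 'torque': array([ 0.004, -0.017, -0.024]), 'opening': 0.091929113889727}
```

View pics/scene1.png

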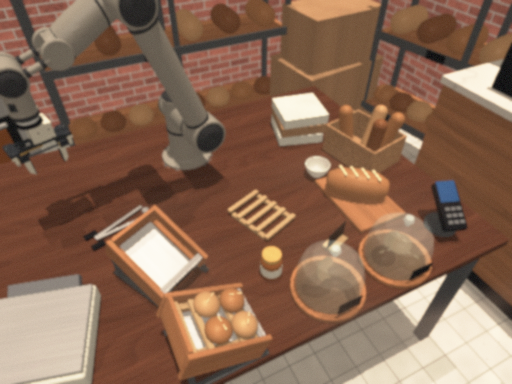

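View pics/top1.png

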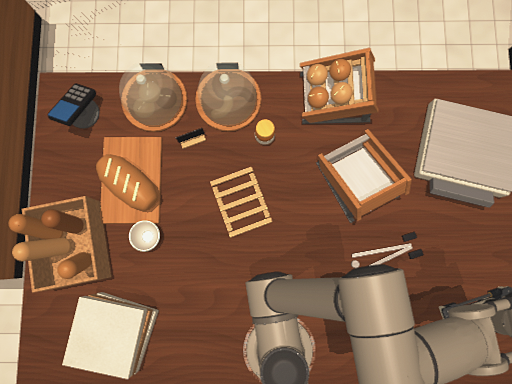

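Run:
```python
from h import *
np.set_printoptions(precision=4,suppress=True)
P={c:read_camera(c) for c in("scene","top")}
px={"grid_grip":([261.3,213.5],[242.4,200.7]),"end1":([280.3,227.6],[229.3,173.8]),"end2":([244.3,200.3],[251,227.2]),
"end1x":([244.3,200.3],[229.3,173.8]),"bin":([161,271.6],[357.3,180.4]),
"seat":([179.4,276.9],[342.8,154.9]),"lip":([178,271],[347.2,146.2]),"back":([134.9,223.3],[381.8,191]),"home":([158.8,251.2],[361.9,174]),
"jar":([271.3,270.6],[265.6,134.5])}
for n,(a,b) in px.items():
    print(n,tri([ray(P["scene"],a),ray(P["top"],b)]))
for n in("grid_grip","end1","end2"):
    print(n,[atz(P[c],px[n][i],.018) for i,c in enumerate(("scene","top"))])
print(P["top"]["fx"],P["top"]["world_from_camera"])
```

```text
grid_grip [0.4854 0.1198 0.0195]
end1 [0.5752 0.1578 0.0159]
end2 [0.3965 0.0918 0.0209]
end1x [0.5328 0.0981 0.1532]
bin [ 0.5563 -0.2758 -0.0039]
seat [ 0.6346 -0.2264  0.0384]
lip [ 0.6512 -0.2297  0.092 ]
back [ 0.4916 -0.306   0.1782]
home [ 0.559  -0.2664  0.0995]
jar [0.717  0.0398 0.0105]
grid_grip [array([0.4848, 0.1229, 0.018 ]), array([0.4846, 0.1175, 0.018 ])]
end1 [array([0.5754, 0.1521, 0.018 ]), array([0.5768, 0.1622, 0.018 ])]
end2 [array([0.3948, 0.0962, 0.018 ]), array([0.3954, 0.0887, 0.018 ])]
442.9392576514841 [[-0.0022 -0.9884  0.1518  0.2915]
 [-1.      0.0037  0.0092  0.0652]
 [-0.0096 -0.1518 -0.9884  1.4954]
 [ 0.      0.      0.      1.    ]]
```

The scene camera shows the flat grid near (261,213) and the empty bin near (158,251), with its lip side towards the camera. In the top view the grid is at (242,201) and the bin at (364,174), with the lip at top left of the bin, away from the robot. The jar and tongs are well clear of both. I'll move above the bin to look at it from close up.

```bash
cat >> h.py <<'E'
def down(yaw,tilt=0):  # tool x along yaw, pointing down, tilt about tool y
    return R.from_euler("xyz",[np.pi,0,yaw])*R.from_rotvec([0,-tilt,0])
def plan(p1,r1,n,p0=None,r0=None,rt=3,ra=2):
    s=robot.observe()
    if p0 is None: p0=s["tool_pos"]; r0=R.from_euler("xyz",s["tool_rot"])
    p=np.array(p0,float); r=r0; rv=(r0.inv()*r1).as_rotvec(); T=[];U=[]
    for k in range(1,n+1):
        pt=np.array(p0)+(np.array(p1)-p0)*k/n; q=r0*R.from_rotvec(rv*k/n)
        t=np.round(r.inv().apply(pt-p),rt); u=np.round((r.inv()*q).as_rotvec(),ra)
        p=p+r.apply(t); r=r*R.from_rotvec(u); T.append((t+0.).tolist()); U.append((u+0.).tolist())
    print("rows",n,"max",max(np.linalg.norm(T,axis=1)),max(np.linalg.norm(U,axis=1)))
    for i in range(0,n,10): print(T[i:i+10]);print(U[i:i+10])
    return p,r
E
python3 - <<'E'
from h import *
plan([.54,-.27,.36],down(.445),13)
E
```

```text
rows 13 max 0.03690528417449187 0.14
[[-0.008, -0.033, -0.01], [-0.004, -0.035, -0.011], [0.001, -0.034, -0.01], [0.005, -0.034, -0.01], [0.01, -0.033, -0.01], [0.014, -0.031, -0.011], [0.018, -0.029, -0.01], [0.022, -0.027, -0.01], [0.025, -0.024, -0.01], [0.027, -0.02, -0.011]]
[[0.0, 0.0, -0.13], [0.0, 0.0, -0.13], [0.0, 0.0, -0.13], [0.0, 0.0, -0.14], [0.0, 0.0, -0.13], [0.0, 0.0, -0.13], [0.0, 0.0, -0.13], [0.0, 0.0, -0.13], [0.0, 0.0, -0.13], [0.0, 0.0, -0.14]]
[[0.031, -0.016, -0.01], [0.032, -0.012, -0.01], [0.033, -0.008, -0.01]]
[[0.0, 0.0, -0.13], [0.0, 0.0, -0.13], [0.0, 0.0, -0.13]]
```

Emit:
carry_out(
  translation=[
    [-0.008,-0.033,-0.01],
    [-0.004,-0.035,-0.011],
    [0.001,-0.034,-0.01],
    [0.005,-0.034,-0.01],
    [0.01,-0.033,-0.01],
    [0.014,-0.031,-0.011],
    [0.018,-0.029,-0.01],
    [0.022,-0.027,-0.01],
    [0.025,-0.024,-0.01],
    [0.027,-0.02,-0.011],
  ],
  turn=[
    [0.0,0.0,-0.13],
    [0.0,0.0,-0.13],
    [0.0,0.0,-0.13],
    [0.0,0.0,-0.14],
    [0.0,0.0,-0.13],
    [0.0,0.0,-0.13],
    [0.0,0.0,-0.13],
    [0.0,0.0,-0.13],
    [0.0,0.0,-0.13],
    [0.0,0.0,-0.14],
  ],
  gripper=[-1,-1,-1,-1,-1,-1,-1,-1,-1,-1],
  squeeze=50,
)

```text
time: 2.4
tool_pos: [0.4525, -0.3222, 0.3301]
tool_rot: [-3.142, 0.0, 0.06]
contact_force: [-0.4, -1.2, 0.7]
opening: 0.0915
```

Emit:
carry_out(
  translation=[
    [0.031,-0.016,-0.01],
    [0.032,-0.012,-0.01],
    [0.033,-0.008,-0.01],
    [0,0,0],
  ],
  turn=[
    [0.0,0.0,-0.13],
    [0.0,0.0,-0.13],
    [0.0,0.0,-0.13],
    [0,0,0],
  ],
  gripper=[-1,-1,-1,-1],
)

```text
time: 2.8
tool_pos: [0.5426, -0.2678, 0.3603]
tool_rot: [3.14, -0.002, 0.451]
contact_force: [-0.8, 0.1, 0.2]
opening: 0.0916
```

Run:
```python
from h import *
np.set_printoptions(precision=3,suppress=True)
p=read_camera("wrist"); save(p,"w1.png"); np.save("w1.npy",p,allow_pickle=True)
s=robot.observe();print(s["time"],s["tool_pos"],s["tool_rot"],s["qpos"]);print(np.array(p["world_from_camera"]),p["fx"])
for n in["bin","bin_seat","bin_lip","bin_back","bin_home"]:
    print(n,[(np.round(r["pixel"],1),round(r["score"],2)) for r in nets.tip_of(p,n)[:2]])
```

```text
2.85 [ 0.541 -0.269  0.36 ] [ 3.141 -0.     0.447] [-0.588  0.442  1.014  0.     1.685 -1.035]
[[ 0.9    0.413  0.137  0.505]
 [ 0.435 -0.857 -0.277 -0.193]
 [ 0.003  0.309 -0.951  0.518]
 [ 0.     0.     0.     1.   ]] 266.273749901357
bin [(array([266.1, 159.2]), 0.89)]
bin_seat [(array([316.7, 161.2]), 0.96)]
bin_lip [(array([323.8, 166.4]), 0.94)]
bin_back [(array([210.9, 184.7]), 0.6)]
bin_home [(array([266.2, 171.1]), 0.82)]
```

View pics/w1.png

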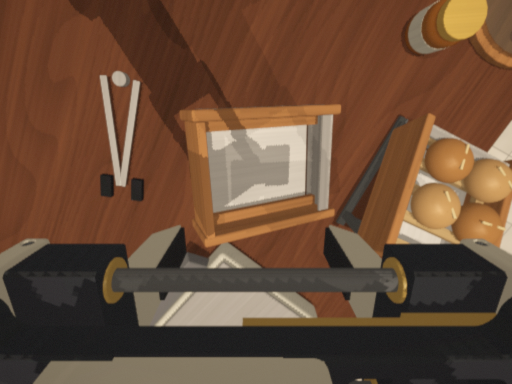

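Wrist view: the bin's lip strip is at about (322,160) and its back board at (200,175). The bin of rolls sits just in front of the lip, at (370–490, 110–240), so I need its height to check gripper clearance.

Run:
```python
from h import *
P={c:read_camera(c) for c in("scene","top")}
for c in P: np.save(c+"2.npy",P[c],allow_pickle=True)
a=cv2.resize(P["scene"]["img"][195:385,90:290],None,fx=2.9,fy=2.9,interpolation=cv2.INTER_CUBIC)
w=np.load("w1.npy",allow_pickle=True).item()
cv2.imwrite("pics/c1.png",a[:,:,::-1])
b=cv2.resize(P["top"]["img"][40:230,290:440],None,fx=3.1,fy=3.1,interpolation=cv2.INTER_CUBIC)
cv2.imwrite("pics/c2.png",b[:,:,::-1])
```

```text
(no output)
```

View pics/c1.png

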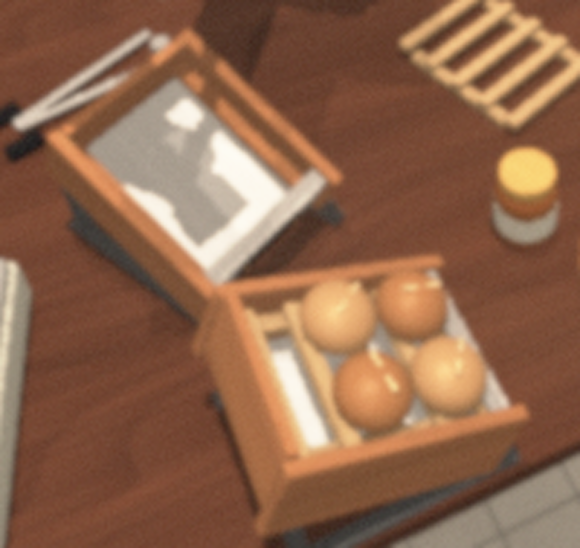

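View pics/c2.png

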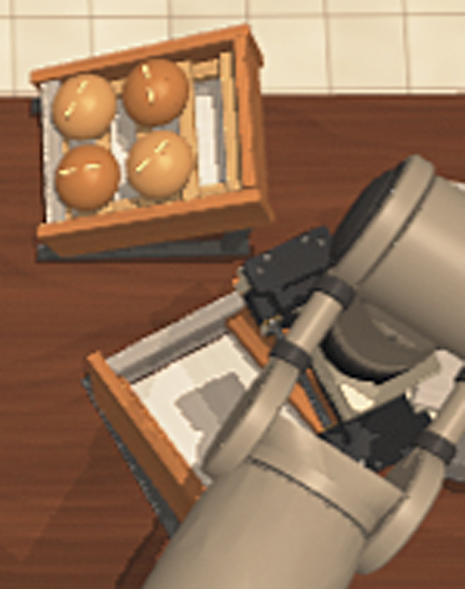

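```bash
cat >> h.py <<'E'
def seat(v):  # x,y,yaw(b dir) -> origin, R
    return np.array([v[0],v[1],.05]), (R.from_euler("z",v[2])*R.from_euler("y",-np.radians(25)))
def s2w(v,X):
    o,r=seat(v); return o+r.apply(X)
E
python3 - <<'E'
from h import *
from scipy.optimize import least_squares
np.set_printoptions(precision=3,suppress=True)
P={c:np.load(f,allow_pickle=True).item() for c,f in(("scene","scene2.npy"),("top","top2.npy"),("wrist","w1.npy"))}
pr=[([162.+79.7,285.3],[302.3,115.8]),([163,295],[377.7,106])]
for a,b in pr: print("rollbin cheek",tri([ray(P["scene"],a),ray(P["top"],b)]))
M={"seat":[0,0,0],"lip":[.016,0,.029],"back":[.206,0,.045],"home":[.103,0,0]}
O=[("scene","seat",179.4,276.9),("top","seat",342.8,154.9),("wrist","seat",316.7,161.2),
("scene","lip",178,271),("top","lip",347.2,146.2),("wrist","lip",323.8,166.4),
("scene","back",134.9,223.3),("top","back",381.8,191),("wrist","back",210.9,184.7),
("scene","home",158.8,251.2),("top","home",361.9,174),("wrist","home",266.2,171.1)]
def res(v,only=None):
    return np.concatenate([proj(P[c],s2w(v,np.array(M[n])))-[u,w] for c,n,u,w in O if only in(None,c)])
for o in(None,"scene","top","wrist"):
    s=least_squares(res,[.635,-.23,3.58],args=(o,),loss="soft_l1");print(o,s.x,np.degrees(s.x[2])-180)
    if o in(None,"wrist"): print(s.fun.reshape(-1,2))
    if o is None: v=s.x
im=cv2.resize(P["wrist"]["img"][60:270,150:400],None,fx=3,fy=2.8)[:,:,::-1].copy()
L=[[[0,-.08,.04],[.206,-.08,.04]],[[0,.08,.04],[.206,.08,.04]],[[.016,-.08,.033],[.016,.08,.033]],[[.206,-.08,.045],[.206,.08,.045]],[[0,-.08,.033],[0,.08,.033]]]
for a,b in L:
    q=[tuple(int(t) for t in (proj(P["wrist"],s2w(v,np.array(x)))-[150,60])*[3,2.8]) for x in(a,b)]
    cv2.line(im,*q,(255,0,255),1)
cv2.imwrite("pics/ov.png",im)
E
```

```text
rollbin cheek [ 0.763 -0.082  0.072]
rollbin cheek [ 0.761 -0.302  0.172]
None [ 0.646 -0.228  3.623] 27.586457822188038
[[ 2.024  0.805]
 [ 2.786 -3.805]
 [-0.457  0.382]
 [ 1.361 -0.117]
 [ 0.699  3.057]
 [-4.457 -0.87 ]
 [ 0.361  1.411]
 [-0.335 -2.002]
 [ 0.674 -0.277]
 [-1.289  2.869]
 [ 0.668 -1.127]
 [-1.322 -2.476]]
scene [ 0.642 -0.232  3.584] 25.37415703427061
top [ 0.639 -0.223  3.66 ] 29.687795647133044
wrist [ 0.648 -0.228  3.622] 27.55138532522099
[[ 0.316  0.933]
 [-3.631 -0.284]
 [ 1.796  0.367]
 [-0.44  -1.913]]
```

View pics/ov.png

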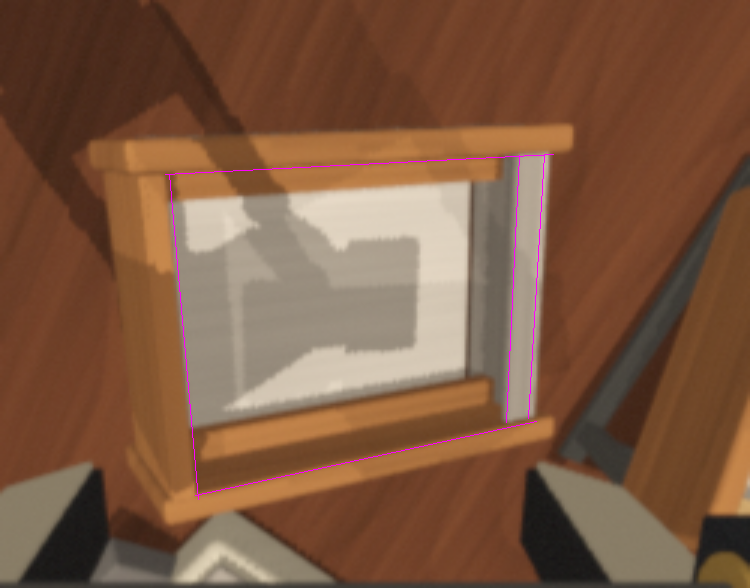

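The overlay of the fitted bin model matches the picture within about 2 pixels: lip edges near x = 505–548, cheek tops on the wood edges. Next I'll refine the fit on the edges and go to the grid.

Run:
```python
from h import *
from scipy.optimize import least_squares
from scipy.ndimage import map_coordinates, gaussian_filter
np.set_printoptions(precision=4,suppress=True)
P=np.load("w1.npy",allow_pickle=True).item()
g=gaussian_filter(P["img"].astype(float),(0.7,0.7,0))
L={"ck-":[[.04,-.08,.04],[.19,-.08,.04]],"ck+":[[.03,.08,.04],[.18,.08,.04]],"lip":[[.016,-.07,.033],[.016,.065,.033]],"lipfront":[[0,-.07,.033],[0,.065,.033]],"back":[[.206,-.06,.045],[.206,.06,.045]]}
v=np.array([.646,-.228,3.623])
for it in range(3):
    obs=[]
    for k,(a,b) in L.items():
        for t in np.linspace(0,1,25):
            X=np.array(a)*(1-t)+np.array(b)*t; c=proj(P,s2w(v,X)); d=proj(P,s2w(v,np.array(b)))-proj(P,s2w(v,np.array(a))); n=np.array([-d[1],d[0]])/np.linalg.norm(d)
            s=np.arange(-4,4.01,.1); q=c[:,None]+n[:,None]*s
            I=np.stack([map_coordinates(g[:,:,ch],[q[1],q[0]],order=1) for ch in range(3)])
            G=np.abs(np.gradient(I,axis=1)).sum(0); i=G.argmax(); obs.append((k,X,n,c+n*s[i],s[i]))
    def f(v): return [float((proj(P,s2w(v,X))-e)@n) for k,X,n,e,_ in obs if k!="lipfront"]
    v=least_squares(f,v,loss="soft_l1",f_scale=.5).x
    print(v,np.degrees(v[2])-180,{k:round(float(np.median([o[4] for o in obs if o[0]==k])),2) for k in L},{k:round(float(np.std([o[4] for o in obs if o[0]==k])),2) for k in L})
plan([.485,.12,.20],down(.35),11)
```

```text
[ 0.6441 -0.2271  3.6283] 27.883874258584058 {'ck-': 0.1, 'ck+': 1.0, 'lip': 0.9, 'lipfront': -1.5, 'back': 0.9} {'ck-': 1.77, 'ck+': 0.27, 'lip': 0.41, 'lipfront': 0.26, 'back': 1.89}
[ 0.6442 -0.2276  3.625 ] 27.69781418596287 {'ck-': -1.0, 'ck+': 0.3, 'lip': 0.1, 'lipfront': -2.2, 'back': 0.0} {'ck-': 1.16, 'ck+': 0.2, 'lip': 0.4, 'lipfront': 0.32, 'back': 1.44}
[ 0.6442 -0.2276  3.6267] 27.795551844410397 {'ck-': -0.8, 'ck+': 0.3, 'lip': 0.0, 'lipfront': -2.4, 'back': -0.1} {'ck-': 1.16, 'ck+': 0.28, 'lip': 0.37, 'lipfront': 0.3, 'back': 1.26}
rows 11 max 0.039370039370059055 0.01
[[0.011, -0.034, 0.015], [0.01, -0.035, 0.014], [0.01, -0.034, 0.015], [0.01, -0.034, 0.014], [0.01, -0.035, 0.015], [0.009, -0.035, 0.014], [0.009, -0.034, 0.015], [0.009, -0.035, 0.014], [0.008, -0.035, 0.015], [0.008, -0.035, 0.014]]
[[0.0, 0.0, 0.01], [0.0, 0.0, 0.01], [0.0, 0.0, 0.01], [0.0, 0.0, 0.0], [0.0, 0.0, 0.01], [0.0, 0.0, 0.01], [0.0, 0.0, 0.01], [0.0, 0.0, 0.01], [0.0, 0.0, 0.01], [0.0, 0.0, 0.0]]
[[0.008, -0.035, 0.015]]
[[0.0, 0.0, 0.01]]
```

Emit:
carry_out(
  translation=[
    [0.011,-0.034,0.015],
    [0.01,-0.035,0.014],
    [0.01,-0.034,0.015],
    [0.01,-0.034,0.014],
    [0.01,-0.035,0.015],
    [0.009,-0.035,0.014],
    [0.009,-0.034,0.015],
    [0.009,-0.035,0.014],
    [0.008,-0.035,0.015],
    [0.008,-0.035,0.014],
  ],
  turn=[
    [0.0,0.0,0.01],
    [0.0,0.0,0.01],
    [0.0,0.0,0.01],
    [0.0,0.0,0.0],
    [0.0,0.0,0.01],
    [0.0,0.0,0.01],
    [0.0,0.0,0.01],
    [0.0,0.0,0.01],
    [0.0,0.0,0.01],
    [0.0,0.0,0.0],
  ],
  gripper=[-1,-1,-1,-1,-1,-1,-1,-1,-1,-1],
)

```text
time: 4.2
tool_pos: [0.4891, 0.0859, 0.2143]
tool_rot: [3.141, -0.0, 0.362]
contact_force: [-0.1, 1.2, -0.8]
opening: 0.0915
```

Emit:
carry_out(
  translation=[
    [0.008,-0.035,0.015],
    [0,0,0],
    [0,0,0],
  ],
  turn=[
    [0.0,0.0,0.01],
    [0,0,0],
    [0,0,0],
  ],
  gripper=[-1,-1,-1],
)

```text
time: 4.5
tool_pos: [0.4845, 0.1206, 0.1997]
tool_rot: [3.141, 0.0, 0.355]
contact_force: [-0.0, -0.6, -0.2]
opening: 0.0921
```

Run:
```python
from h import *
np.set_printoptions(precision=4,suppress=True)
p=read_camera("wrist"); np.save("w2.npy",p,allow_pickle=True)
s=robot.observe();print(s["time"],s["tool_pos"],s["tool_rot"])
for n in["grid_grip","grid_end_a"]:
    for r in nets.tip_of(p,n)[:3]: print(n,np.round(r["pixel"],1),round(r["score"],2),atz(p,r["pixel"],.018))
im=p["img"][:,:,::-1].copy()
c=np.array([.485,.120]);a=.35
for x in(-100,-84,-54,-38,-8,8,38,54,84,100):
    q=[]
    for y in(-75,75):
        X=c+np.array([[np.cos(a),-np.sin(a)],[np.sin(a),np.cos(a)]])@np.array([x,y])/1000
        q.append(tuple(int(t) for t in proj(p,[X[0],X[1],.024])))
    cv2.line(im,*q,(255,0,255),1)
cv2.imwrite("pics/g.png",cv2.resize(im,(768,576)))
```

```text
4.55 [0.485  0.12   0.2001] [ 3.1409 -0.0005  0.3539]
grid_grip [257.5 170.4] 0.89 [0.4861 0.1262 0.018 ]
grid_end_a [330.5 174. ] 0.88 [0.5776 0.1549 0.018 ]
grid_end_a [177.9 166.8] 0.59 [0.3874 0.0948 0.018 ]
```

View pics/g.png

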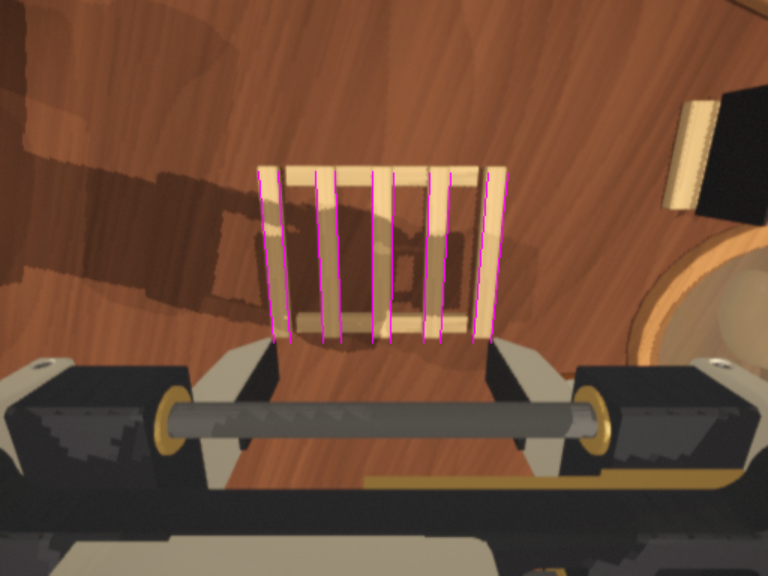

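The slat lines match the grid, except that it lies about 4 mm further along its own +y: real ends are at rows 167 and 338, model rows 171 and 342. The gaps need a partly closed gripper of about 27 mm, so I'll preset that, shift and descend.

Emit:
carry_out(
  translation=[
    [0,-0.004,0.03],
    [0,0,0.03],
    [0,0,0.03],
    [0,0,0.03],
    [0,0,0.02],
    [0,0,0],
  ],
  turn=[
    [0,0,0],
    [0,0,0],
    [0,0,0],
    [0,0,0],
    [0,0,0],
    [0,0,0],
  ],
  gripper=[0.41,0.41,0.41,0.41,0.41,0.41],
)

```text
time: 5.25
tool_pos: [0.4821, 0.123, 0.0578]
tool_rot: [-3.141, 0.004, 0.352]
contact_force: [-0.4, 0.4, 0.3]
opening: 0.0486
```

Run:
```python
from h import *
p=read_camera("wrist"); save(p,"w3.png")
s=robot.observe();print(s["time"],s["tool_pos"],s["tool_rot"],s["opening"])
```

```text
5.3 [0.4831668  0.12328979 0.05932618] [-3.14131566e+00  1.78445809e-03  3.52318900e-01] 0.04434550045969794
```

View pics/w3.png

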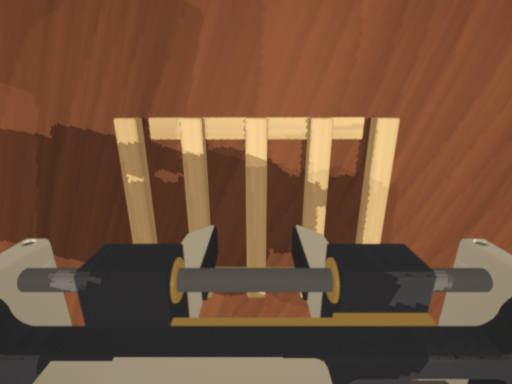

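The fingers at columns 200 and 312 straddle the middle slat at column 256. They are still closing to the preset, so I wait, then descend and grip.

Emit:
carry_out(
  translation=[
    [0,0,0],
    [0,0,0],
    [0,0,0],
    [0,0,0.015],
    [0,0,0.02],
    [0,0,0.02],
    [0,0,0],
    [0,0,0],
  ],
  turn=[
    [0,0,0],
    [0,0,0],
    [0,0,0],
    [0,0,0],
    [0,0,0],
    [0,0,0],
    [0,0,0],
    [0,0,0],
  ],
  gripper=[0.41,0.41,0.41,0.41,0.41,0.41,0.41,0.41],
)

```text
time: 6.1
tool_pos: [0.4835, 0.1244, 0.0052]
tool_rot: [3.141, -0.0, 0.354]
contact_force: [-0.4, 0.1, 0.1]
opening: 0.0272
```

Emit:
carry_out(
  translation=[
    [0,0,0],
    [0,0,0],
    [0,0,0],
    [0,0,0],
    [0,0,0],
    [0,0,0],
    [0,0,0],
    [0,0,0],
  ],
  turn=[
    [0,0,0],
    [0,0,0],
    [0,0,0],
    [0,0,0],
    [0,0,0],
    [0,0,0],
    [0,0,0],
    [0,0,0],
  ],
  gripper=[1,1,1,1,1,1,1,1],
  squeeze=50,
)

```text
time: 6.9
tool_pos: [0.4839, 0.1244, 0.0057]
tool_rot: [3.141, -0.002, 0.354]
contact_force: [-1.2, -0.2, 6.5]
opening: 0.0156
```

```bash
cat >> h.py <<'E'
V=np.array([.6442,-.2276,3.6267]); H=.0055
def tool(xo,zo,phi,back=0.,up=0.,dy=0.,h=H):  # mm, deg; grid centre seen at dy mm along tool y from TCP
    o,r=seat(V); f=np.radians(phi); gx=np.array([np.cos(f),0,np.sin(f)]); gz=np.array([-np.sin(f),0,np.cos(f)])
    X=np.array([xo,0,zo])/1000+gx*back/1000+gz*h
    rt=down(V[2]-np.pi,np.radians(25)+f)
    return s2w(V,X)+[0,0,up/1000]-rt.apply([0,dy/1000,0]), rt
E
python3 - <<'E'
from h import *
np.set_printoptions(precision=3,suppress=True)
for a in((106,27.5,17,60,50),(106,27.5,17),(103,0,0)):
    p,r=tool(*a); print(p,r.as_matrix()[:,0],r.as_matrix()[:,2])
p,r=plan([.484,.124,.26],down(.354),6)
print("--"); plan(tool(106,27.5,17,60,80)[0],tool(106,27.5,17)[1],14,p,r)
E
```

```text
[ 0.533 -0.286  0.214] [ 0.657  0.347 -0.669] [-0.592 -0.312 -0.743]
[ 0.573 -0.265  0.124] [ 0.657  0.347 -0.669] [-0.592 -0.312 -0.743]
[ 0.564 -0.27   0.099] [ 0.802  0.423 -0.423] [-0.374 -0.197 -0.906]
rows 6 max 0.043 0.0
[[0.0, 0.0, -0.042], [0.0, 0.0, -0.043], [0.0, 0.0, -0.042], [0.0, 0.0, -0.043], [0.0, 0.0, -0.042], [0.0, 0.001, -0.042]]
[[0.0, 0.0, 0.0], [0.0, 0.0, 0.0], [0.0, 0.0, 0.0], [0.0, 0.0, 0.0], [0.0, 0.0, 0.0], [0.0, 0.0, 0.0]]
--
rows 14 max 0.0299833287011299 0.06164414002968976
[[-0.007, 0.029, 0.001], [-0.007, 0.028, 0.002], [-0.007, 0.029, 0.002], [-0.008, 0.028, 0.002], [-0.007, 0.029, 0.003], [-0.007, 0.028, 0.004], [-0.008, 0.028, 0.004], [-0.007, 0.028, 0.004], [-0.008, 0.028, 0.005], [-0.007, 0.028, 0.006]]
[[0.0, -0.05, -0.01], [-0.01, -0.05, -0.01], [0.0, -0.06, -0.01], [0.0, -0.05, -0.01], [-0.01, -0.05, 0.0], [0.0, -0.05, -0.01], [0.0, -0.06, -0.01], [-0.01, -0.05, -0.01], [0.0, -0.05, -0.01], [0.0, -0.05, -0.01]]
[[-0.008, 0.028, 0.006], [-0.008, 0.028, 0.006], [-0.007, 0.028, 0.007], [-0.007, 0.027, 0.007]]
[[-0.01, -0.06, -0.01], [0.0, -0.05, -0.01], [0.0, -0.05, -0.01], [-0.01, -0.05, -0.01]]
```

Emit:
carry_out(
  translation=[
    [0,0,-0.02],
    [0,0,-0.04],
    [0,0,-0.042],
    [0,0,-0.042],
    [0,0,-0.042],
    [0,0,-0.042],
    [0,0,-0.026],
    [0,0,0],
  ],
  turn=[
    [0,0,0],
    [0,0,0],
    [0,0,0],
    [0,0,0],
    [0,0,0],
    [0,0,0],
    [0,0,0],
    [0,0,0],
  ],
  gripper=[1,1,1,1,1,1,1,1],
)

```text
time: 7.7
tool_pos: [0.4849, 0.1246, 0.2626]
tool_rot: [3.139, -0.008, 0.354]
contact_force: [1.2, 0.2, -1.9]
opening: 0.0155
```

Emit:
carry_out(
  translation=[
    [-0.007,0.029,0.001],
    [-0.007,0.028,0.002],
    [-0.007,0.029,0.002],
    [-0.008,0.028,0.002],
    [-0.007,0.029,0.003],
    [-0.007,0.028,0.004],
    [-0.008,0.028,0.004],
    [-0.007,0.028,0.004],
    [-0.008,0.028,0.005],
    [-0.007,0.028,0.006],
  ],
  turn=[
    [0.0,-0.05,-0.01],
    [-0.01,-0.05,-0.01],
    [0.0,-0.06,-0.01],
    [0.0,-0.05,-0.01],
    [-0.01,-0.05,0.0],
    [0.0,-0.05,-0.01],
    [0.0,-0.06,-0.01],
    [-0.01,-0.05,-0.01],
    [0.0,-0.05,-0.01],
    [0.0,-0.05,-0.01],
  ],
  gripper=[1,1,1,1,1,1,1,1,1,1],
)

```text
time: 8.7
tool_pos: [0.5184, -0.1687, 0.245]
tool_rot: [3.138, 0.524, 0.446]
contact_force: [0.5, -1.4, -2.7]
opening: 0.0154
```

Emit:
carry_out(
  translation=[
    [-0.008,0.028,0.006],
    [-0.008,0.028,0.006],
    [-0.007,0.028,0.007],
    [-0.007,0.027,0.007],
    [0,0,0],
    [0,0,0],
  ],
  turn=[
    [-0.01,-0.06,-0.01],
    [0.0,-0.05,-0.01],
    [0.0,-0.05,-0.01],
    [-0.01,-0.05,-0.01],
    [0,0,0],
    [0,0,0],
  ],
  gripper=[1,1,1,1,1,1],
)

```text
time: 9.3
tool_pos: [0.5325, -0.2846, 0.2405]
tool_rot: [-3.135, 0.732, 0.495]
contact_force: [-0.2, 0.8, -1.9]
opening: 0.0155
```

Run:
```python
from h import *
np.set_printoptions(precision=3,suppress=True)
p=read_camera("wrist"); np.save("w4.npy",p,allow_pickle=True)
t=read_camera("top"); np.save("t4.npy",t,allow_pickle=True)
s=robot.observe();print(s["time"],s["qpos"],s["contact_force"],s["opening"],s["tool_pos"])
pt,rt=tool(106,27.5,17,60,80); r=R.from_euler("xyz",s["tool_rot"])
print("err mm",(s["tool_pos"]-pt)*1000,"rot deg tool",np.degrees((r.inv()*rt).as_rotvec()))
# grid model in hand (tool frame): x same, y, z = H - zgrid
for c,P in(("w",p),("t",t)):
    im=P["img"][:,:,::-1].copy()
    for x in(-100,-84,84,100,-8,8):
        q=[]
        for y in(-75,75):
            X=s["tool_pos"]+r.apply([x/1000,y/1000,H-.024]); q.append(tuple(int(k) for k in proj(P,X)))
        cv2.line(im,*q,(255,0,255),1)
    if c=="w": a=im
    else: b=im[60:252,280:480]
cv2.imwrite("pics/hand.png",np.vstack([a[:300],cv2.resize(b,(512,300))[:,:512]]))
for n in["grid_grip","grid_end_a"]:
    for q in nets.tip_of(p,n)[:3]: print(n,np.round(q["pixel"],1),round(q["score"],2))
for x in(-.1,0,.1): print(proj(p,s["tool_pos"]+r.apply([x,0,H-.018])))
```

```text
9.4 [-0.353  0.814  0.875 -0.561  1.932 -0.918] [-0.569  0.114 -1.673] 0.015322599268736565 [ 0.533 -0.284  0.242]
err mm [-0.45   2.178 -1.595] rot deg tool [ 0.121 -0.128  0.378]
grid_grip [257.6 244.3] 0.56
grid_end_a [416.1 252.7] 0.75
grid_end_a [ 92.5 247.7] 0.66
grid_end_a [379.5 203.2] 0.24
[ 89.501 250.753]
[253.995 250.796]
[418.557 250.84 ]
```

View pics/hand.png

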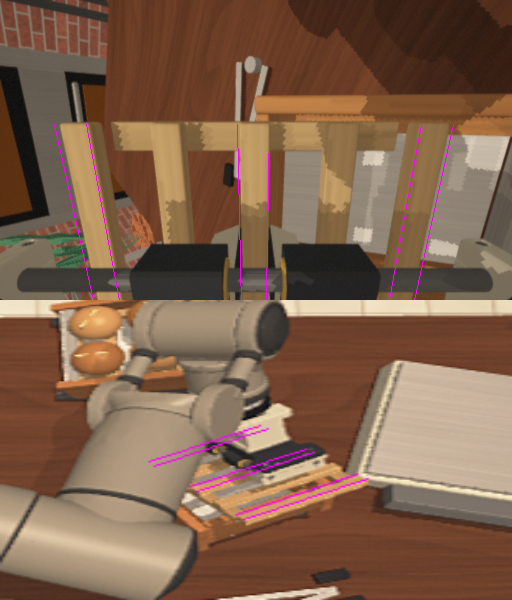

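```bash
cat > fit.py <<'E'
from h import *
from scipy.optimize import least_squares
from scipy.ndimage import map_coordinates, gaussian_filter
np.set_printoptions(precision=2,suppress=True)
def edgefit(P,base_p,base_r,v0,rng=5,ymax=-15):
    # v = tx,ty,tz mm, rx,ry,rz deg of grid in frame (x, y, z down); top face z=-24mm
    g=gaussian_filter(P["img"].astype(float),(0.7,0.7,0)); v=np.array(v0,float)
    L=[([x,-72,-24],[x,ymax,-24]) for x in(-100,-84,-54,-38,38,54,84,100)]+[([x,-75,-24],[x+12,-75,-24]) for x in(-98,-52,-6,40,86)]
    W=lambda v,X: base_p+base_r.apply((R.from_rotvec(np.radians(v[3:])).apply(X)+v[:3])/1000)
    for it in range(5):
        obs=[]
        for a,b in L:
            a=np.array(a,float);b=np.array(b,float);d=proj(P,W(v,b))-proj(P,W(v,a));n=np.array([-d[1],d[0]])/np.linalg.norm(d)
            for t in np.linspace(0,1,12):
                X=a*(1-t)+b*t;c=proj(P,W(v,X));s=np.arange(-rng,rng+.01,.2);q=c[:,None]+n[:,None]*s
                I=np.stack([map_coordinates(g[:,:,k],[q[1],q[0]],order=1) for k in range(3)])
                G=np.abs(np.gradient(I,axis=1)).sum(0);i=G.argmax()
                if G[i]>3: obs.append((X,n,c+n*s[i]))
        f=lambda v:[float((proj(P,W(v,X))-e)@n) for X,n,e in obs]+list((v[3:]-np.array(v0)[3:])*.5)
        v=least_squares(f,v,loss="soft_l1",f_scale=.7).x; rng=max(2,rng-1)
    return v,np.median(np.abs(f(v))),len(obs)
if __name__=="__main__":
    P=np.load("w4.npy",allow_pickle=True).item(); s=robot.observe()
    b=s["tool_pos"]; r=R.from_euler("xyz",s["tool_rot"])
    for z in(5.5,9): print("hand",edgefit(P,b,r,[1,0,z,0,0,0]))
    P=np.load("w2.npy",allow_pickle=True).item()
    print("counter",edgefit(P,np.array([.4839,.1244,0]),down(.354),[0,0,0,0,0,0]))
    print("counter",edgefit(P,np.array([.4839,.1244,0]),down(.354),[0,0,0,0,0,0],ymax=70))
E
python3 fit.py
```

```text
hand (array([ 0.23, -0.85,  9.6 ,  0.24,  0.64, -0.19]), np.float64(0.7654784739162671), 139)
hand (array([ 0.21, -0.84,  9.6 ,  0.22,  0.66, -0.19]), np.float64(0.614851611235574), 139)
counter (array([-1.51, -1.37,  3.  ,  1.57,  0.12,  0.02]), np.float64(0.21349891150654912), 156)
counter (array([-1.43, -0.91,  2.21,  0.61,  0.38, -0.02]), np.float64(0.2396545929699398), 154)
```

Checked against the grid on the counter, the wrist camera reads about 2.5 mm too deep. So the grid sits about 6.5 mm past the TCP along tool z, with an offset of -0.8 mm along tool y. Next I go to the entry pose.

```bash
sed -i 's/H=.0055/H=.0065/; s/dy=0.,h/dy=-.8,h/' h.py
python3 - <<'E'
from h import *
p,r=plan(*tool(106,27.5,17,40,0),10)
E
```

```text
rows 10 max 0.01 0.01
[[0.007, 0.0, 0.006], [0.007, 0.001, 0.006], [0.008, 0.0, 0.006], [0.007, 0.0, 0.005], [0.007, 0.001, 0.006], [0.007, 0.0, 0.006], [0.008, 0.0, 0.006], [0.007, 0.0, 0.006], [0.007, 0.001, 0.006], [0.007, 0.0, 0.006]]
[[0.0, 0.0, 0.0], [0.0, 0.0, 0.0], [0.0, 0.0, 0.0], [0.0, 0.0, 0.0], [0.0, 0.0, 0.0], [0.0, 0.0, 0.0], [0.0, 0.0, 0.0], [0.0, 0.0, 0.0], [0.0, 0.0, 0.01], [0.0, 0.0, 0.0]]
```

Emit:
carry_out(
  translation=[
    [0.007,0.0,0.006],
    [0.007,0.001,0.006],
    [0.008,0.0,0.006],
    [0.007,0.0,0.005],
    [0.007,0.001,0.006],
    [0.007,0.0,0.006],
    [0.008,0.0,0.006],
    [0.007,0.0,0.006],
    [0.007,0.001,0.006],
    [0.007,0.0,0.006],
  ],
  turn=[
    [0,0,0],
    [0,0,0],
    [0,0,0],
    [0,0,0],
    [0,0,0.01],
    [0,0,0],
    [0,0,0],
    [0,0,0],
    [0,0,0],
    [0,0,0],
  ],
  gripper=[1,1,1,1,1,1,1,1,1,1],
)

```text
time: 10.5
tool_pos: [0.5471, -0.2809, 0.1502]
tool_rot: [3.135, 0.731, 0.479]
contact_force: [1.4, 0.3, -1.8]
opening: 0.0154
```

Emit:
carry_out(
  translation=[
    [0,0,0],
    [0,0,0],
  ],
  turn=[
    [0,0,0],
    [0,0,0],
  ],
  gripper=[1,1],
)

```text
time: 10.7
tool_pos: [0.547, -0.2809, 0.1509]
tool_rot: [3.135, 0.731, 0.479]
contact_force: [-0.2, 0.1, -1.2]
opening: 0.0152
```

```bash
cat >> h.py <<'E'
def err(*a):
    s=robot.observe(); pt,rt=tool(*a); r=R.from_euler("xyz",s["tool_rot"])
    print(s["time"],"err mm tool",r.inv().apply(s["tool_pos"]-pt)*1000,"rot deg",np.degrees((r.inv()*rt).as_rotvec()),"F",s["contact_force"],"F tool",r.inv().apply(s["contact_force"]),s["opening"])
E
python3 - <<'E'
from h import *
np.set_printoptions(precision=2,suppress=True)
p=read_camera("wrist");q=read_camera("scene"); np.save("w5.npy",p,allow_pickle=True)
err(106,27.5,17,40)
im=p["img"][:,:,::-1].copy()
for a,b in([[.016,-.08,.033],[.016,.08,.033]],[[0,-.08,.04],[.206,-.08,.04]],[[0,.08,.04],[.206,.08,.04]]):
    cv2.line(im,*[tuple(int(t) for t in proj(p,s2w(V,np.array(x)))) for x in(a,b)],(255,0,255),1)
b=cv2.resize(q["img"][190:330,80:267,::-1],(512,383))
cv2.imwrite("pics/e.png",np.vstack([im[:215],b]))
plan(*tool(106,27.5,17,12),6)
E
```

```text
10.8 err mm tool [-0.8   1.18  0.47] rot deg [ 0.18 -0.15 -0.31] F [ 0.62  0.08 -1.96] F tool [1.74 0.21 1.07] 0.015587038759407887
rows 6 max 0.005 0.01
[[0.005, 0.0, 0.0], [0.005, 0.0, 0.0], [0.004, -0.001, 0.0], [0.005, 0.0, 0.0], [0.005, 0.0, 0.0], [0.005, 0.0, 0.0]]
[[0.0, 0.0, 0.0], [0.0, 0.0, 0.0], [0.0, 0.0, 0.0], [0.0, 0.0, 0.0], [0.0, 0.0, 0.0], [0.0, 0.0, -0.01]]
```

View pics/e.png

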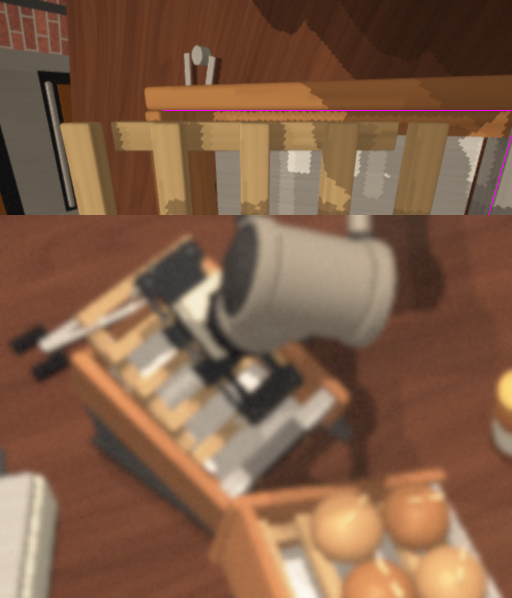

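The entry pose looks right: the grid runs parallel to the cheeks with the lip ahead, and the far cheek's inner edge at row 111 agrees with the model. Now I slide it towards the lip.

Emit:
carry_out(
  translation=[
    [0.005,0.0,0.0],
    [0.005,0.0,0.0],
    [0.004,-0.001,0.0],
    [0.005,0.0,0.0],
    [0.005,0.0,0.0],
    [0.005,0.0,0.0],
    [0,0,0],
  ],
  turn=[
    [0,0,0],
    [0,0,0],
    [0,0,0],
    [0,0,0],
    [0,0,0],
    [0,0,-0.005],
    [0,0,0],
  ],
  gripper=[1,1,1,1,1,1,1],
)

```text
time: 11.5
tool_pos: [0.5659, -0.2696, 0.1307]
tool_rot: [3.141, 0.732, 0.487]
contact_force: [-0.5, 0.1, -2.6]
opening: 0.0155
```

Run:
```python
from h import *
np.set_printoptions(precision=2,suppress=True)
err(106,27.5,17,12)
plan(*tool(106,27.5,17,0),5)
```

```text
11.5 err mm tool [ 1.4  -0.13  1.28] rot deg [ 0.13 -0.09  0.08] F [-0.52  0.08 -2.62] F tool [ 1.43 -0.32  2.23] 0.015538697293389227
rows 5 max 0.003 0.0
[[0.002, 0.0, 0.0], [0.002, 0.0, -0.001], [0.002, 0.0, 0.0], [0.002, 0.0, 0.0], [0.003, 0.0, 0.0]]
[[0.0, 0.0, 0.0], [0.0, 0.0, 0.0], [0.0, 0.0, 0.0], [0.0, 0.0, 0.0], [0.0, 0.0, 0.0]]
```

Emit:
carry_out(
  translation=[
    [0.002,0.0,0.0],
    [0.002,0.0,-0.001],
    [0.002,0.0,0.0],
    [0.002,0.0,0.0],
    [0.003,0.0,0.0],
    [0,0,0],
  ],
  turn=[
    [0,0,0],
    [0,0,0],
    [0,0,0],
    [0,0,0],
    [0,0,0],
    [0,0,0],
  ],
  gripper=[1,1,1,1,1,1],
)

```text
time: 12.1
tool_pos: [0.5736, -0.2657, 0.1246]
tool_rot: [3.14, 0.731, 0.486]
contact_force: [-0.2, 0.2, -1.3]
opening: 0.0156
```

Run:
```python
from h import *
np.set_printoptions(precision=2,suppress=True)
err(106,27.5,17,0)
p=read_camera("wrist"); np.save("w6.npy",p,allow_pickle=True); q=read_camera("scene")
im=p["img"][:215,:,::-1]
cv2.imwrite("pics/f.png",np.vstack([im,cv2.resize(q["img"][200:310,90:237,::-1],(512,383))]))
```

```text
12.1 err mm tool [-0.07 -0.01  0.03] rot deg [ 0.14 -0.11  0.03] F [-0.23  0.16 -1.29] F tool [ 0.77 -0.25  1.05] 0.015579521967209341
```

View pics/f.png

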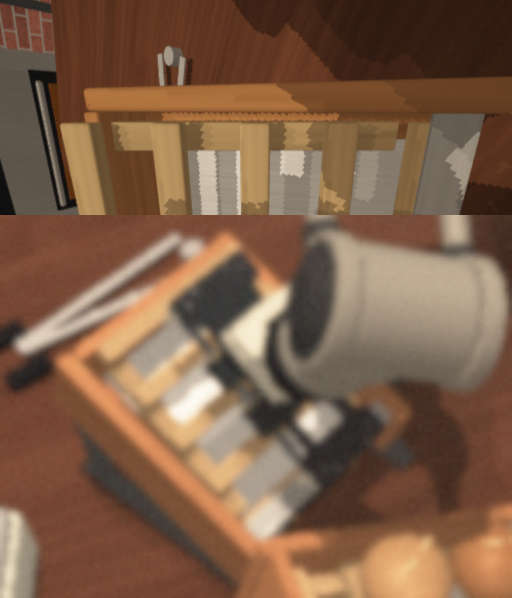

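The lip, at columns 430–480 in the wrist picture, now covers the end slat, of which only columns 405–430 show. The force is near zero, so I start the swing down.

Run:
```python
from h import *
p,r=plan(*tool(105.5,20,12),5,rt=4,ra=3)
p,r=plan(*tool(105,14,8),5,p,r,rt=4,ra=3)
```

```text
rows 5 max 0.0015524174696260025 0.017029386365926404
[[0.0005, 0.0, 0.0014], [0.0005, -0.0001, 0.0014], [0.0004, 0.0, 0.0015], [0.0005, 0.0, 0.0014], [0.0004, 0.0, 0.0015]]
[[0.0, 0.017, 0.0], [0.001, 0.017, 0.0], [0.0, 0.017, 0.0], [0.001, 0.017, 0.0], [0.0, 0.017, 0.0]]
rows 5 max 0.001216552506059644 0.0140356688476182
[[0.0002, 0.0, 0.0012], [0.0003, 0.0, 0.0011], [0.0002, 0.0, 0.0012], [0.0002, 0.0, 0.0011], [0.0002, 0.0, 0.0012]]
[[0.0, 0.014, 0.0], [0.0, 0.014, 0.0], [0.0, 0.014, 0.0], [0.0, 0.014, 0.0], [0.0, 0.014, 0.001]]
```

Emit:
carry_out(
  translation=[
    [0.0005,0,0.0014],
    [0.0005,0,0.0014],
    [0.0004,0,0.0015],
    [0.0005,0,0.0014],
    [0.0004,0,0.0015],
    [0.0002,0,0.0012],
    [0.0003,0,0.0011],
    [0.0002,0,0.0012],
    [0.0002,0,0.0011],
    [0.0002,0,0.0012],
  ],
  turn=[
    [0,0.017,0],
    [0.001,0.017,0],
    [0,0.017,0],
    [0.001,0.017,0],
    [0,0.017,0],
    [0,0.014,0],
    [0,0.014,0],
    [0,0.014,0],
    [0,0.014,0],
    [0,0.014,0.001],
  ],
  gripper=[1,1,1,1,1,1,1,1,1,1],
)

```text
time: 13.2
tool_pos: [0.5688, -0.2684, 0.1125]
tool_rot: [3.141, 0.575, 0.484]
contact_force: [-0.7, 0.2, -2.4]
opening: 0.016
```

Run:
```python
from h import *
np.set_printoptions(precision=2,suppress=True)
err(105,14,8)
p,r=plan(*tool(104,8,4),5,rt=4,ra=3)
p,r=plan(*tool(103,2,0),5,p,r,rt=4,ra=3)
```

```text
13.2 err mm tool [ 0.01  0.12 -0.  ] rot deg [ 0.03 -0.07 -0.03] F [-0.71  0.23 -2.44] F tool [ 0.89 -0.54  2.33] 0.015970713828585486
rows 5 max 0.0012409673645990855 0.01407124727947029
[[0.0003, 0.0, 0.0012], [0.0002, 0.0, 0.0011], [0.0003, -0.0001, 0.0012], [0.0002, 0.0, 0.0012], [0.0002, 0.0, 0.0012]]
[[0.0, 0.014, 0.0], [0.0, 0.013, 0.0], [0.0, 0.014, 0.0], [0.0, 0.014, 0.0], [0.001, 0.014, -0.001]]
rows 5 max 0.001216552506059644 0.014
[[0.0002, 0.0, 0.0012], [0.0002, 0.0, 0.0012], [0.0001, 0.0, 0.0011], [0.0002, 0.0, 0.0012], [0.0001, 0.0, 0.0012]]
[[0.0, 0.014, 0.0], [0.0, 0.014, 0.0], [0.0, 0.014, 0.0], [0.0, 0.014, 0.0], [0.0, 0.013, 0.0]]
```

Emit:
carry_out(
  translation=[
    [0.0003,0,0.0012],
    [0.0002,0,0.0011],
    [0.0003,0,0.0012],
    [0.0002,0,0.0012],
    [0.0002,0,0.0012],
    [0,0,0],
  ],
  turn=[
    [0,0.014,0],
    [0,0.013,0],
    [0,0.014,0],
    [0,0.014,0],
    [0,0.014,0],
    [0,0,0],
  ],
  gripper=[1,1,1,1,1,1],
)

```text
time: 13.8
tool_pos: [0.5668, -0.2696, 0.1071]
tool_rot: [3.141, 0.506, 0.484]
contact_force: [-0.4, 0.8, -2.4]
opening: 0.0156
```

Run:
```python
from h import *
np.set_printoptions(precision=2,suppress=True)
err(104,8,4)
```

```text
13.8 err mm tool [-0.43  0.25 -0.02] rot deg [ 0.02  0.01 -0.06] F [-0.36  0.82 -2.43] F tool [ 1.24 -0.89  2.09] 0.015575561722779331
```

Force is still only the grid's weight. I'll continue to flat, 2 mm above the ledges.

Emit:
carry_out(
  translation=[
    [0.0003,0,0.0012],
    [0.0003,0,0.0012],
    [0.0002,0,0.0011],
    [0.0002,0,0.0012],
    [0.0002,0,0.0012],
    [0,0,0],
  ],
  turn=[
    [0,0.014,0],
    [0,0.014,0],
    [0,0.014,0],
    [0,0.014,0],
    [0,0.013,0],
    [0,0,0],
  ],
  gripper=[1,1,1,1,1,1],
)

```text
time: 14.4
tool_pos: [0.5653, -0.2704, 0.1013]
tool_rot: [3.141, 0.437, 0.484]
contact_force: [-0.6, -1.0, -2.0]
opening: 0.0151
```

Run:
```python
from h import *
np.set_printoptions(precision=2,suppress=True)
err(103,2,0); print(robot.observe()["torque"])
```

```text
14.4 err mm tool [-0.03  0.25 -0.06] rot deg [ 0.03  0.06 -0.06] F [-0.59 -1.   -1.99] F tool [-0.05  0.61  2.22] 0.015139709894398454
[ 0.16 -0.42  0.01]
```

Emit:
carry_out(
  translation=[
    [0,0,0.0005],
    [0,0,0.0005],
    [0,0,0.0005],
    [0,0,0.0005],
    [0,0,0],
  ],
  turn=[
    [0,0,0],
    [0,0,0],
    [0,0,0],
    [0,0,0],
    [0,0,0],
  ],
  gripper=[1,1,1,1,1],
)

```text
time: 14.9
tool_pos: [0.5648, -0.2705, 0.0992]
tool_rot: [3.141, 0.438, 0.485]
contact_force: [0.4, 0.8, -2.2]
opening: 0.0154
```

Run:
```python
from h import *
np.set_printoptions(precision=2,suppress=True)
err(103,0,0); print(robot.observe()["torque"])
```

```text
14.9 err mm tool [0.46 0.12 0.  ] rot deg [ 0.03  0.1  -0.02] F [ 0.4   0.84 -2.21] F tool [ 1.61 -0.56  1.69] 0.015357653853891833
[ 0.15 -0.5  -0.01]
```

Emit:
carry_out(
  translation=[
    [0,0,0.0005],
    [0,0,0.0005],
    [0,0,0.0005],
    [0,0,0],
  ],
  turn=[
    [0,0,0],
    [0,0,0],
    [0,0,0],
    [0,0,0],
  ],
  gripper=[1,1,1,1],
)

```text
time: 15.3
tool_pos: [0.5648, -0.2706, 0.099]
tool_rot: [3.14, 0.437, 0.484]
contact_force: [1.1, 2.4, 4.7]
opening: 0.0156
```

Run:
```python
from h import *
np.set_printoptions(precision=2,suppress=True)
err(103,0,0); print(robot.observe()["torque"])
p=read_camera("wrist"); s=robot.observe()
import fit
print(fit.edgefit(p,s["tool_pos"],R.from_euler("xyz",s["tool_rot"]),[0,-1,9,0,0,0]))
```

```text
15.3 err mm tool [0.43 0.2  0.21] rot deg [ 0.1   0.03 -0.05] F [1.06 2.41 4.75] F tool [-0.14 -1.63 -5.18] 0.015639427546323085
[ 0.44 -0.24 -0.14]
(array([-0.81, -1.06,  8.19, -0.03,  4.28, -0.09]), np.float64(0.6370558180238527), 116)
```

Emit:
carry_out(
  translation=[
    [0,0,0],
    [0,0,0],
    [0,0,0],
    [0,0,0],
    [0,0,0],
  ],
  turn=[
    [0,0,0],
    [0,0,0],
    [0,0,0],
    [0,0,0],
    [0,0,0],
  ],
  gripper=[0.41,0.41,0.41,0.41,0.41],
)

```text
time: 15.85
tool_pos: [0.5641, -0.2709, 0.0978]
tool_rot: [3.141, 0.438, 0.484]
contact_force: [-0.2, -0.2, -0.1]
opening: 0.0272
```

Released with no reaction force. Drawing back along the fingers, slowly at first.

Emit:
carry_out(
  translation=[
    [0,0,-0.005],
    [0,0,-0.008],
    [0,0,-0.01],
    [0,0,-0.015],
    [0,0,-0.025],
    [0,0,-0.03],
    [0,0,-0.03],
    [0,0,-0.03],
    [0,0,0],
    [0,0,0],
  ],
  turn=[
    [0,0,0],
    [0,0,0],
    [0,0,0],
    [0,0,0],
    [0,0,0],
    [0,0,0],
    [0,0,0],
    [0,0,0],
    [0,0,0],
    [0,0,0],
  ],
  gripper=[0.41,0.41,0.41,0.41,0.41,0.41,0.41,0.41,0.41,0.41],
)

```text
time: 16.85
tool_pos: [0.622, -0.2402, 0.2372]
tool_rot: [3.139, 0.437, 0.485]
contact_force: [-0.9, -0.1, -0.7]
opening: 0.0269
```

Run:
```python
from h import *
np.set_printoptions(precision=2,suppress=True)
s=robot.observe(); print(s["time"],s["tool_pos"],s["contact_force"])
p=read_camera("wrist"); im=p["img"][:,:,::-1].copy()
for x in(-100,-84,-54,-38,-8,8,38,54,84,100):
    q=[tuple(int(t) for t in proj(p,s2w(V,np.array([103+x,y,24])/1000))) for y in(-75,75)]; cv2.line(im,*q,(255,0,255),1)
S=read_camera("scene");T=read_camera("top")
b=np.hstack([cv2.resize(S["img"][185:335,80:280,::-1],(400,300)),cv2.resize(T["img"][60:230,290:440,::-1],(340,300))])
a=cv2.resize(im[:260],(740,376))[:300]
cv2.imwrite("pics/z.png",np.vstack([cv2.resize(im[:205],(740,296)),b]))
for n in("jam_jar","tongs","sugar_bowl","card_stand"): print(n,[(np.round(q["pixel"],1),round(q["score"],2)) for q in nets.tip_of(T,n)[:2]])
```

```text
16.85 [ 0.62 -0.24  0.24] [-0.88 -0.14 -0.69]
jam_jar [(array([265.5, 134.6]), 0.64)]
tongs [(array([381. , 258.3]), 0.91)]
sugar_bowl [(array([149. , 237.7]), 0.69), (array([366. , 173.7]), 0.61)]
card_stand [(array([185.6, 140.1]), 0.63)]
```

View pics/z.png

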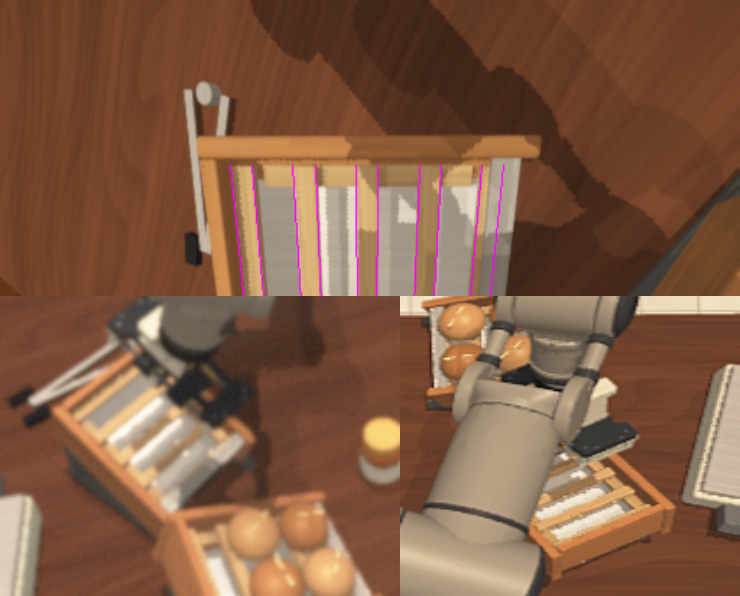

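```bash
python3 -c "
from cell import robot
print(robot.hand_in(), robot.observe()['time'])"
```

```text
the job is handed in; nothing more can be done
the job is handed in; nothing more can be done
```

The grid is back in the bin, slats up, with its front end slat under the steel lip. I handed it in at about 17 s of the 51 s allowed; no verdict is reported.

**How it went:** I gripped the middle slat and slid the end under the lip at about 17° above the slope. I then swung the grid down inside the back board while still holding it. It touched the ledges at about 5 N; before that, every force reading was at most a few newtons. I let go with no reaction force and drew back about 150 mm.

**Last checks:**
- **Grid:** in the final wrist picture the slats line up with the expected resting position, and the lip covers the front slat. The tool read zero contact force just after letting go and about 1 N (noise) once drawn back.
- **Other items:** the jar, tongs and sugar bowl were found within about 1 pixel of where they started. I did not check the loaf again.

**Checks that disagreed:**
- **Card stand:** its reading differed by about 6 pixels. I take that as detector scatter, as the arm never went near it, but I did not confirm it.
- **Grid tilt:** one edge fit with the grid seated gave 4° of tilt. I put that down to the lip hiding the end slat, because the final overlay showed no tilt.
- **Wrist camera:** it read about 2.5 mm too deep, and I allowed for that.

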